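# Weigh the red tin on the hanging scale

### The job

Weigh the red tin: hang it by its hook in the ring under the hanging spring scale, so that tin and scale form one free-hanging chain. Lower it gently until the scale carries its whole weight before letting go: do not let it drop or bounce on the scale and do not pull the scale's ring to the end of its travel. Leave the tin hanging freely and at rest, and leave the other things on the table where they stand.

Things in the scene. Friction and masses are not known exactly. Their poses are not given: they have to be found in the camera images.
- red_grip (a point): Centre of the red tin's black flat-sided grip, where to hold it: a plastic block 14 mm thick (y), 24 mm wide (x), 42 mm high (z), 113 mm above the tin's underside and 14 mm behind its axis (-x). Axes: z up, x towards the hook's tip, y across the grip's flat sides. A 4 mm wire stirrup spreads from its lower end to the tin's two sides, 101 mm apart along y
- red_hook (a point): Seat inside the red tin's hook (6 mm wire, rigid with the tin): where the centre of the ring's wire lies once settled. 76 mm above and 14 mm ahead (+x) of the grip's centre. The hook rises from the grip on the -x side, bends over to +x, tip down; gap between shank and tip 14 mm. Hook's top 9 mm above the seat, tip's end 15 mm below it. Axes as the grip's
- red_middle (a point): Red tin, on its axis, half-way up its body (32 mm above the underside): red, 92 mm across, red lid 96 mm across at 64 mm; 198 mm high with its hook; stands upright on the table in a row with two like it. Contents shut in: weight unknown, 0.25 to 0.8 kg, centre of mass on the axis, low in the body. Rigid all through. Axes as the grip's
- ring_eye (a point): Centre of the steel ring under the spring scale: 6 mm wire, opening 36 mm across, 48 mm over all; it stands upright in its own y-z plane, x points through the opening. It turns easily about the vertical on a swivel, and the scale swings freely on its shackle 200 mm above: both give way to a light push
- ring_bar (a point): Lowest point of that ring, at the centre of its wire, about 20 mm under the ring's centre and 260 mm above the table at no load: the hook's seat must come to this point. Axes as the ring's
- scale_middle (a point): Middle of the spring scale's housing, green with white faces: 20 mm thick (x), 46 mm wide (y), 123 mm high, its underside 54 mm above the ring's centre at no load. As ring and scale are straight above the hook, a gripper pointing straight down finds no room there: it must lean back, away from the ring, by about 33 to 45 degrees
- pull (a joint): How far the scale's pull rod with the ring is drawn down, m: 0 at no load; spring of 300 N/m, so the tin draws it 0.008 to 0.026 down by its weight; within its proper range up to 0.036; mechanical end of travel 0.045
- stand: Gallows stand, fixed: origin on the table straight under the scale and ring. Arm 500 mm above the table, 20 mm thick, along the stand's y from the scale to the mast, which is 25 mm thick and stands 210 mm to the left (its +y); foot plate 200 by 170 mm, 12 mm high, around the mast
- blue_tin: Bystander: the same kind of tin as the red one, in blue, with the same grip and hook, 198 mm high, standing in one row with it; origin in the centre of its underside
- yellow_tin: Bystander: the same kind of tin in yellow, 198 mm high; origin in the centre of its underside
- canister: Bystander: yellow and silver upright round can, 74 mm across, 165 mm high; origin in the centre of its underside
- coffee_can: Bystander: blue upright jar with a black lid, 104 mm across, 140 mm high; origin in the centre of its underside
- tape: Bystander: orange roll of tape lying flat, 100 mm across, 24 mm high; origin in the centre of its underside
- screwdriver: Bystander: screwdriver lying on the table, 190 mm long along its x
- parts_bin: Bystander: blue open bin, 160 by 110 mm, 70 mm high; origin in the centre of its underside
Mind the look-alikes: they are no part of the job. Of the things like the part that bears red_grip, leave any that is orange; of the rest the larger one is meant.

How it is judged:
By the outcome, as a careful person would: the job done as asked, in the order asked, and still so for the second after the job is handed in, with the robot touching nothing.
It also fails if it takes over 51 s, if anything falls off the work surface, if the arm or the gripper's body presses on something with over 40 N, if the wrist force passes 120 N, or if a joint passes its speed limit or range.

### The arm

A 6-joint arm with a two-finger parallel gripper is mounted at the origin on the work surface. World frame = base frame: x ahead of the robot, y to its left, z up, the work surface at z = 0. Lengths are in m, angles in degrees, forces in N, time in s.
With the tool pointing down it reaches from about 0.375 to 0.9 m from the base axis. Payload 3.1 kg.
Tool frame: the origin (TCP) lies between the finger pads; the fingertips stand 11 mm ahead of it and the grasp point (between the pads) lies 8 mm behind it; z points along the fingers, y is the line along which they close (so a half turn about z gives the same grasp; the last joint's range is limited). The gripper opens to 87 mm and grips with 3 to 60 N. Pads are 19 mm wide; open, the fingers measure 117 mm over their backs; the gripper's body (75 mm by 190 mm) begins 51 mm behind the grasp point.
Start: joints at [61.908, 30.224, 82.088, -0, 67.689, -10.227], TCP at [0.192, 0.595, 0.234] pointing down, gripper open.
Joint ranges: [-176.69, 176.69], [-43.24, 126.21], [12.49, 139.97], [-82, 262], [0, 151.66], [-163.58, 163.58]. Speed limits (degrees/s): [159.86, 159.86, 180, 180, 180, 180].

### API

Orientations are given as a 3x3 rotation matrix whose columns are the frame's x, y, z axes.
In Python, from rig import bot gives the robot as it stands.
- The arm moves only by the tool apply_moves, never from a script. Its argument "steps" is a list that holds one entry, the list of rows, each a list of 7 numbers: the shift along the tool's x, y, z in cm, then the turn, a rotation vector about the tool's x, y, z in degrees, then the gripper command: -1 is shut, 1 is fully open, values between are in proportion. In form: [[[dx, dy, dz, rx, ry, rz, jaw], ...]]. A call has 1 to 20 rows; each row is the pose to reach, as a shift and turn from the pose commanded when the call began, along the tool's axes at that moment; what a row does not reach only later rows make up. A row lasts 1/8 s, in which the tool goes at most 62.5 mm and 10.7 degrees, less where a joint would pass 70% of its speed; a pose out of reach is approached as far as the arm can. A call with a gripper value outside its range is refused whole. The fingers move at their own pace and stop on an object; the grip force is fixed at half the most. Time passes only in rows, so rows that repeat a pose let the fingers close. It gives the time, the measured TCP pose, the force, the opening and the grip force at its end, in the units of the state.
- bot.read_state(): the state, without advancing time (a new reading comes with each control period).
- bot.capture(name): name is "scene" or "top" or "wrist"; returns the picture (400x640x3 uint8, blue, green, red); there is no depth.
- bot.camera_model(name): a dict with "intrinsics" (3x3 intrinsics, pixels), "R" (3x3) and "t" (3): a world point X has camera coordinates R X + t. Camera axes: x right, y down, z forward; pixel columns grow to the right and rows downward; lengths in m; the calibration is good to about 2 mm. The wrist camera is an equidistant fisheye: a pixel r from the principal point sees the ray r / f radians off the axis. A picture is of the moment at which its call begins: read the wrist's pose just before it. camera_model takes no time and is no camera call; for the wrist camera it gives the pose at the moment of the call.
- bot.hand_in(): hands the job in; it is judged then, once.
The state is a dict: "time_s": time; "joint_positions": joint angles; "qvel": joint speeds; "tau": joint torques, N m; "position": TCP position; "tcp_rot": TCP orientation; "force": force on the tool from outside, world axes, zero at the start; "moment": the same for the moment, N m; "opening": opening from 0.0 (shut) to 1.0 (fully open); "grasp_force": force on a finger pad.
Only numpy, scipy, OpenCV 4.12 (cv2) and the standard library are available. Lean on these libraries where they do the work, as an engineer would, in place of code of your own. Each camera call takes 0.05 s, during which the arm holds its last target. There are 200 camera calls.

## Working session

There is one attempt and no reset: what is moved stays moved. The work goes in short steps, Python scripts to look and compute and a tool call to move; the robot and the scene stay as the last step left them, time stands still between calls to the robot, and variables do not carry over. Pictures are saved under pics/ and viewed, at most 12 in all, crops included, and the job is handed in when it is done.

Besides the shell and the picture viewer there is one more tool, called after ">>>" as name(argument=value, ...) on one line, values as JSON. apply_moves: Moves the arm, as the interface text tells. Its arguments: {"type":"object","properties":{"steps":{"type":"array","items":{"type":"array","items":{"type":"array","items":{"type":"number"}}}}},"required":["steps"]}

```bash
mkdir -p pics
python3 - <<'E'
from rig import bot
import cv2
s=bot.read_state(); print(s)
for n in("scene","top"):
    m=bot.camera_model(n); print(n,m)
    cv2.imwrite(f"pics/{n}0.png",cv2.resize(bot.capture(n),None,fx=1.25,fy=1.25,interpolation=cv2.INTER_CUBIC))
E
```

```text
{'time_s': 0.0, 'joint_positions': array([ 6.19063617e+01,  3.02783331e+01,  8.21551709e+01, -1.66758377e-03,
        6.76864632e+01, -1.02266648e+01]), 'qvel': array([ 0.03935814,  0.00449015, -0.06326585,  0.00709626, -0.00153125,
       -0.00362281]), 'tau': array([ 1.97054243e-05, -4.40033340e+01, -1.76591241e+01,  6.33000769e-02,
        5.80991060e-02, -1.44478104e-04]), 'position': array([0.19140013, 0.59425143, 0.23258511]), 'tcp_rot': array([[-9.51774646e-01,  3.06796509e-01, -9.62255868e-04],
       [ 3.06797824e-01,  9.51772891e-01, -1.85980382e-03],
       [ 3.45267731e-04, -2.06533213e-03, -9.99997808e-01]]), 'force': array([-0.14305288,  0.57028646, -0.31285577]), 'moment': array([ 0.00338174,  0.04407057, -0.02271713]), 'grasp_force': 0.0, 'opening': 0.9978150377161898}
scene {'intrinsics': array([[424.86594396,   0.        , 319.18270467],
       [  0.        , 424.86594396, 204.33315159],
       [  0.        ,   0.        ,   1.        ]]), 'R': array([[-0.78329788,  0.62151222, -0.0129221 ],
       [ 0.53968988,  0.66956635, -0.51030945],
       [-0.30851136, -0.40669824, -0.85989376]]), 't': array([ 0.50517741, -0.06603467,  1.60387727])}
top {'intrinsics': array([[381.00103053,   0.        , 321.8912211 ],
       [  0.        , 381.00103053, 200.52377947],
       [  0.        ,   0.        ,   1.        ]]), 'R': array([[ 1.43295557e-04, -9.99530046e-01, -3.06539704e-02],
       [-9.97698703e-01,  1.93553933e-03, -6.77757395e-02],
       [ 6.78032200e-02,  3.05931385e-02, -9.97229554e-01]]), 't': array([-0.09491314,  0.5681856 ,  1.11040136])}
```

View pics/scene0.png

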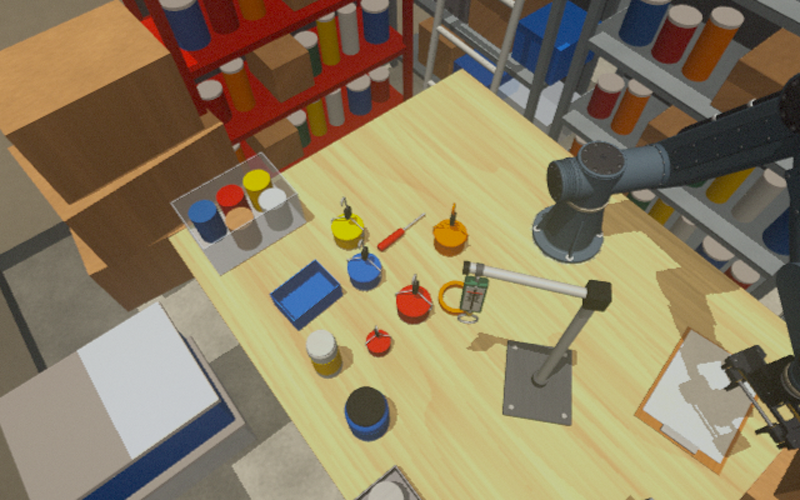

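View pics/top0.png

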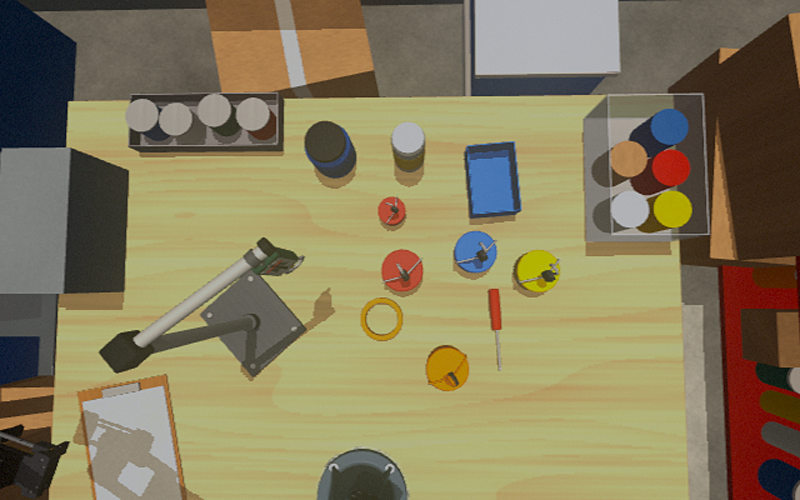

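The large red tin is at scene (413,300) and top (403,270). The scale is at scene (473,295) and top (278,260). A small red decoy and an orange tin also stand on the table. Next I'll enlarge the two targets.

Run:
```python
from rig import bot
import cv2,numpy as np
S=bot.capture("scene");T=bot.capture("top")
cv2.imwrite("pics/rawS.png",S);cv2.imwrite("pics/rawT.png",T)
def c(I,x,y,w,h): return cv2.resize(I[y:y+h,x:x+w],(400,300),interpolation=cv2.INTER_CUBIC)
# 8x: 50x37.5 -> use 60x45 (6.667x)
a=c(S,300,212,64,48);b=c(S,350,205,80,60);d=c(T,290,188,64,48);e=c(T,190,180,64,48)
cv2.imwrite("pics/crop1.png",np.vstack([np.hstack([a,b]),np.hstack([d,e])]))
```

```text
(no output)
```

View pics/crop1.png

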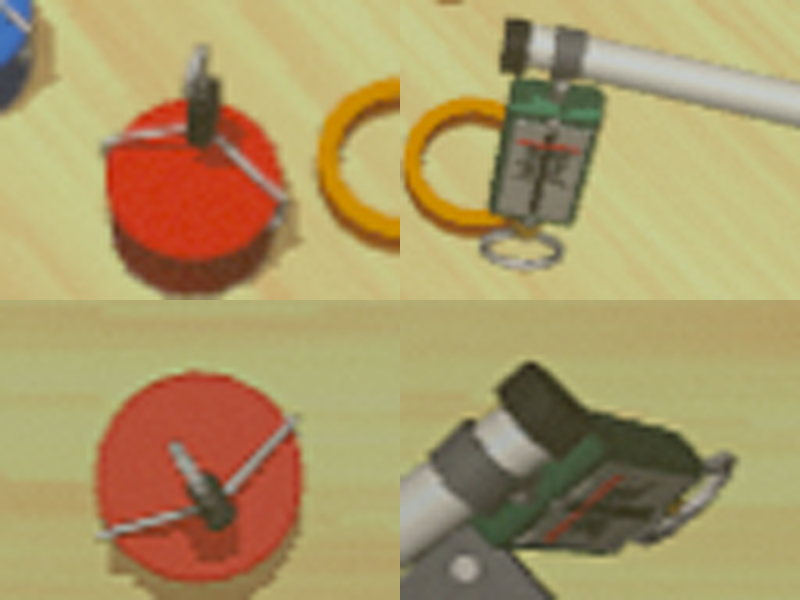

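The crops show:
- **Tin, scene:** lid centre (331.2,240.8), grip centre (332.5,230), stirrup ends (316.8,235.7) and (345.3,244.5).
- **Tin, top:** lid centre (322,216.3), stirrup ends (336.9,208) and (306.5,225.6).
- **Ring:** scene (374.4,254.8), top (236.7,212).

```bash
cat > h.py <<'E'
import numpy as np
from rig import bot
def ray(n,p,m=None):
    m=m or bot.camera_model(n);K=m["intrinsics"];R=m["R"]
    u=(np.array(p)-K[:2,2])/K[0,0]
    if n=="wrist":
        r=np.linalg.norm(u);d=np.r_[u/r*np.sin(r),np.cos(r)]
    else: d=np.r_[u,1]
    return -R.T@m["t"],R.T@(d/np.linalg.norm(d))
def atz(n,p,z):
    c,d=ray(n,p);return c+d*(z-c[2])/d[2]
def tri(*rs):
    A=sum(np.eye(3)-np.outer(d,d) for c,d in rs);b=sum((np.eye(3)-np.outer(d,d))@c for c,d in rs)
    X=np.linalg.solve(A,b);return X,[round(float(np.linalg.norm((np.eye(3)-np.outer(d,d))@(X-c)))*1e3,1) for c,d in rs]
def proj(n,X,m=None):
    m=m or bot.camera_model(n);c=m["R"]@np.array(X)+m["t"];K=m["intrinsics"]
    if n=="wrist":
        r=np.hypot(c[0],c[1]);return K[:2,2]+K[0,0]*c[:2]/r*np.arctan2(r,c[2])
    return K[:2,2]+K[0,0]*c[:2]/c[2]
E
python3 - <<'E'
from h import *
np.set_printoptions(precision=4,suppress=True)
print("lid",atz("top",(322,216.3),.064),atz("scene",(331.2,240.8),.064),tri(ray("top",(322,216.3)),ray("scene",(331.2,240.8))))
a=tri(ray("top",(336.9,208)),ray("scene",(316.8,235.7)));b=tri(ray("top",(306.5,225.6)),ray("scene",(345.3,244.5)));print(a,b)
d=b[0]-a[0];print("stirrup dir",np.degrees(np.arctan2(d[1],d[0])),np.linalg.norm(d))
print("grip",atz("scene",(332.5,230),.113))
print("ring",tri(ray("top",(236.7,212)),ray("scene",(374.4,254.8))))
# ring edges in scene at ring mid height ; arm ends
print("ring ends top",atz("top",(229.2,218.4),.28),atz("top",(243.6,205.3),.28))
print("ring scene",atz("scene",(366,254),.28),atz("scene",(382.5,255),.28))
p=atz("top",(212,201),.5);q=atz("top",(120,264),.5);print("arm",p,q,np.degrees(np.arctan2(*(q-p)[1::-1])))
p=atz("scene",(385,214),.5);q=atz("scene",(478,235),.5);print("arm",p,q,np.degrees(np.arctan2(*(q-p)[1::-1])))
E
```

```text
lid [ 0.5202 -0.0972  0.064 ] [ 0.5211 -0.09    0.064 ] (array([ 0.519 , -0.0955,  0.0525]), [2.0, 2.0])
(array([ 0.544 , -0.1394,  0.0539]), [0.2, 0.2]) (array([ 0.4928, -0.0521,  0.0601]), [1.4, 1.4])
stirrup dir 120.39241819467823 0.10136103214102628
grip [ 0.5084 -0.0996  0.113 ]
ring (array([0.5232, 0.0936, 0.2746]), [1.8, 1.8])
ring ends top [0.5098 0.1081 0.28  ] [0.5397 0.0754 0.28  ]
ring scene [0.54 0.08 0.28] [0.5069 0.1104 0.28  ]
arm [0.5349 0.0775 0.5   ] [0.4278 0.2333 0.5   ] 124.50137804889245
arm [0.5189 0.0946 0.5   ] [0.3947 0.2634 0.5   ] 126.33416717935921
```

```bash
cat >> h.py <<'E'
from scipy.spatial.transform import Rotation as Ro
def tool(yaw,lean):
    a,l=np.radians([yaw,lean]);f=np.array([np.cos(a),np.sin(a),0]);y=np.array([np.sin(a),-np.cos(a),0])
    z=f*np.sin(l)-np.array([0,0,1])*np.cos(l);return np.c_[np.cross(y,z),y,z]
def rel(P,R,s=None):
    s=s or bot.read_state();R0=s["tcp_rot"]
    return np.round(np.r_[R0.T@(np.array(P)-s["position"])*100,np.degrees(Ro.from_matrix(R0.T@R).as_rotvec())],2)
E
python3 - <<'E'
from h import *
np.set_printoptions(precision=4,suppress=True)
print("blue lid",atz("top",(380,201.5),.064),"yellow",atz("top",(430,217),.064))
R=tool(30,40);g=np.array([.507,-.103,.113])
s=bot.read_state()
print("A",rel([.19,.594,.68],s["tcp_rot"]))
print("B",rel([.33,-.18,.60],R))
s["position"]=np.array([.33,-.18,.60]);s["tcp_rot"]=R
P=g+R[:,2]*(.008-.12);print(P,"pre",rel(P,R,s))
E
```

```text
blue lid [ 0.5619 -0.2611  0.064 ] yellow [ 0.518  -0.4004  0.064 ]
A [  0.14  -0.15 -44.71   0.     0.     0.  ]
B [-36.93 -69.51 -36.62 -45.77  20.37 125.59]
[ 0.4447 -0.139   0.1988] pre [-16.61   2.18  38.43   0.     0.     0.  ]
```

>>> apply_moves(steps=[[[0,0,-15,0,0,0,0.2],[0,0,-30,0,0,0,0.2],[0,0,-44,0,0,0,0.2],[0,0,-44,0,0,0,0.2],[0,0,-44,0,0,0,0.2],[0,0,-44,0,0,0,0.2],[0,0,-44,0,0,0,0.2],[0,0,-44,0,0,0,0.2],[0,0,-44,0,0,0,0.2]]])

```text
time_s: 1.32
position: [0.1918, 0.595, 0.6726]
tcp_rot: [[-0.952, 0.307, -0.001], [0.307, 0.952, -0.001], [0.0, -0.001, -1.0]]
force: [0.5, 0.1, -0.3]
opening: 0.601
grasp_force: 0.0
```

>>> apply_moves(steps=[[[-4,-6,0.6,-4,2,11,0.2],[-7,-12,1,-8,4,22,0.2],[-10,-18,2,-12,5,32,0.2],[-14,-25,3,-16,7,43,0.2],[-17,-31,4,-20,9,54,0.2],[-20,-37,4,-24,11,65,0.2],[-24,-43,5,-28,12,76,0.2],[-27,-50,6,-32,14,87,0.2],[-30,-56,6,-36,16,98,0.2],[-34,-62,7,-40,18,109,0.2],[-37,-69,7.4,-44,20,120,0.2],[-37,-69.5,7.4,-45.8,20.4,125.6,0.2],[-37,-69.5,7.4,-45.8,20.4,125.6,0.2],[-37,-69.5,7.4,-45.8,20.4,125.6,0.2]]])

```text
time_s: 3.08
position: [0.3301, -0.1821, 0.5966]
tcp_rot: [[0.667, 0.492, 0.559], [0.37, -0.87, 0.325], [0.646, -0.01, -0.763]]
force: [0.4, 0.8, 0.7]
opening: 0.598
grasp_force: 0.0
```

>>> apply_moves(steps=[[[-8,1,19,0,0,0,0.2],[-16.4,2,38,0,0,0,0.2],[-16.4,2,38,0,0,0,0.2],[-16.4,2,38,0,0,0,0.2],[-16.4,2,38,0,0,0,0.2],[-16.4,2,38,0,0,0,0.2],[-16.4,2,38,0,0,0,0.2],[-16.4,2,38,0,0,0,0.2],[-16.4,2,38,0,0,0,0.2]]])

```text
time_s: 4.2
position: [0.4431, -0.1367, 0.2036]
tcp_rot: [[0.663, 0.5, 0.557], [0.381, -0.866, 0.324], [0.644, -0.003, -0.765]]
force: [0.2, 0.6, 0.7]
opening: 0.603
grasp_force: 0.0
```

Run:
```python
from h import *
import cv2,json
np.set_printoptions(precision=4,suppress=True)
s=bot.read_state();m=bot.camera_model("wrist");I=bot.capture("wrist")
print(s["time_s"],s["position"],s["joint_positions"],m["intrinsics"][0,0])
print("grip exp",proj("wrist",[.507,-.103,.113],m),"seat",proj("wrist",[.519,-.096,.189],m))
np.savez("w1.npz",R=m["R"],t=m["t"],K=m["intrinsics"])
cv2.imwrite("pics/w1.png",cv2.resize(I,None,fx=1.25,fy=1.25,interpolation=cv2.INTER_CUBIC))
```

```text
4.2 [ 0.4431 -0.1367  0.2036] [-57.5396  22.3322 124.0098  57.9938  49.3818 -42.9182] 309.70691628693146
grip exp [327.2371 205.6393] seat [327.803  145.1158]
```

View pics/w1.png

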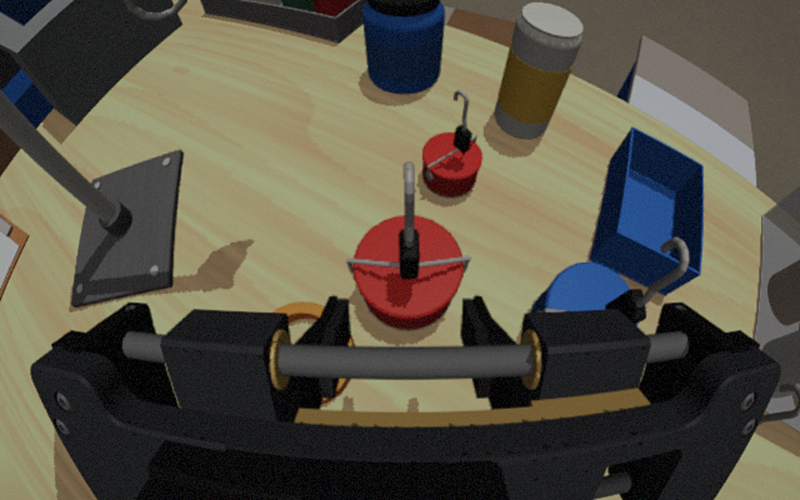

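The grip shows at (409,253) and the expected spot was (409,257). The hook sits directly above it and the stirrup is level, so yaw and position agree to about 3 mm. Next is the grasp.

Run:
```python
from h import *
R=tool(30,40);g=np.array([.508,-.1025,.116]);print(rel(g+R[:,2]*.008,R))
```

```text
[-0.08  0.2  12.27  0.03 -0.11 -0.03]
```

>>> apply_moves(steps=[[[0,0.2,4,0,0,0,0.2],[0,0.2,8,0,0,0,0.2],[0,0.2,10.5,0,0,0,0.2],[0,0.2,12.2,0,0,0,0.2],[0,0.2,12.2,0,0,0,0.2],[0,0.2,12.2,0,0,0,-0.4],[0,0.2,12.2,0,0,0,-1],[0,0.2,12.2,0,0,0,-1],[0,0.2,12.2,0,0,0,-1],[0,0.2,12.2,0,0,0,-1],[0,0.2,12.2,0,0,0,-1]]])

```text
time_s: 5.62
position: [0.5125, -0.0993, 0.1099]
tcp_rot: [[0.663, 0.5, 0.557], [0.382, -0.866, 0.324], [0.644, -0.002, -0.765]]
force: [-2.0, 0.2, 3.0]
opening: 0.157
grasp_force: 29.9
```

Run:
```python
from h import *
import cv2
s=bot.read_state();I=bot.capture("wrist");print(s["position"],s["opening"])
cv2.imwrite("pics/w2.png",np.vstack([cv2.resize(I[60:290,200:460],None,fx=2.3,fy=2.3,interpolation=cv2.INTER_CUBIC)]))
```

```text
[ 0.5124697  -0.09933912  0.10994352] 0.15655771028397092
```

View pics/w2.png

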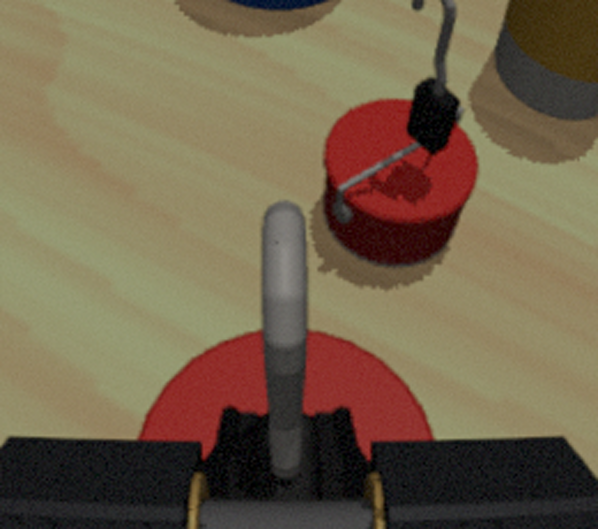

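The grip is held with the opening at 13.6 mm. The hook is upright, with its top apex at raw pixel (323.9,149.1). I'll fit the hook seat in the tool frame from that apex.

Run:
```python
from h import *
np.set_printoptions(precision=4,suppress=True)
s=bot.read_state();m=bot.camera_model("wrist");R=s["tcp_rot"];p=s["position"]
f=np.r_[R[:2,2],0];f/=np.linalg.norm(f);l=np.cross([0,0,1],f);yaw=np.degrees(np.arctan2(f[1],f[0]))
# lateral: grip centred on tool y=0
for e in np.arange(-6,7,2)*1e-3:
    ax=np.array([.5195,-.0955,0])+f*e; ax=ax-l*((ax-p)@l)
    seat=ax+[0,0,.189]
    pts=[seat+[0,0,-.001]+f*(.010*np.cos(a)+.003*np.cos(b)*np.cos(a))+np.array([0,0,1])*(.007*np.sin(a)+.003*np.cos(b)*np.sin(a))+l*.003*np.sin(b) for a in np.linspace(0,np.pi,30) for b in np.linspace(0,6.28,20)]
    q=min((proj("wrist",x,m) for x in pts),key=lambda v:v[1])
    print(e,q,"seat",seat,"tool",R.T@(seat-p))
print(yaw)
```

```text
-0.006 [323.2651 162.3942] seat [ 0.5142 -0.0983  0.189 ] tool [ 0.0525 -0.0001 -0.0592]
-0.004 [323.2649 157.0207] seat [ 0.5159 -0.0973  0.189 ] tool [ 0.054  -0.0001 -0.0579]
-0.002 [323.2649 151.7608] seat [ 0.5177 -0.0963  0.189 ] tool [ 0.0555 -0.0002 -0.0566]
0.0 [323.265 146.614] seat [ 0.5194 -0.0953  0.189 ] tool [ 0.057  -0.0002 -0.0553]
0.002 [323.2541 141.5665] seat [ 0.5211 -0.0943  0.189 ] tool [ 0.0586 -0.0002 -0.054 ]
0.004 [323.2546 136.5873] seat [ 0.5229 -0.0933  0.189 ] tool [ 0.0601 -0.0002 -0.0527]
0.006 [323.2552 131.7206] seat [ 0.5246 -0.0923  0.189 ] tool [ 0.0616 -0.0002 -0.0514]
30.145499675930925
```

>>> apply_moves(steps=[[[0.3,0,-0.4,0,0,0,-1],[0.7,0,-0.8,0,0,0,-1],[1.3,0,-1.5,0,0,0,-1],[1.3,0,-1.5,0,0,0,-1],[1.3,0,-1.5,0,0,0,-1]]])

```text
time_s: 6.3
position: [0.5129, -0.0999, 0.1295]
tcp_rot: [[0.663, 0.5, 0.557], [0.382, -0.866, 0.322], [0.643, -0.001, -0.766]]
force: [-0.4, 1.4, -7.7]
opening: 0.157
grasp_force: 29.9
```

```bash
cat >> h.py <<'E'
SEAT=np.array([.0563,-.0002,-.056])
RG=np.array([[.663,.5,.557],[.382,-.866,.324],[.644,-.002,-.765]])
RG=Ro.from_matrix(RG).as_matrix()
def hang(seat,yaw):
    R=Ro.from_euler("z",yaw-30.15,degrees=True).as_matrix()@RG
    return np.array(seat)-R@SEAT,R
def u(a): a=np.radians(a);return np.array([np.cos(a),np.sin(a),0])
E
python3 - <<'E'
from h import *
b=np.array([.523,.0935,.260]);P,R=hang(b+[0,0,.026]-.10*u(40),40);print(P,rel(P,R))
s=bot.read_state();print(s["joint_positions"],s["force"])
print("up", rel(s["position"]+[0,0,.08],s["tcp_rot"]))
E
```

```text
[0.44105021 0.0247034  0.2069004 ] [  4.98 -14.39  -5.92   6.42   0.04  -7.53]
[-45.29910675  34.36831924 122.08967815  75.89020548  39.92740749
 -52.9044388 ] [-0.38487503  1.41996689 -7.74364826]
up [ 5.15 -0.01 -6.12  0.    0.    0.  ]
```

>>> apply_moves(steps=[[[1,0,-1.2,0,0,0,-1],[2.6,0,-3,0,0,0,-1],[4,-0.5,-4.8,0,0,0,-1],[5,-2,-5.8,1,0,-1,-1],[5,-4.5,-5.9,2,0,-2.5,-1],[5,-7,-5.9,3,0,-4,-1],[5,-9.5,-5.9,4,0,-5,-1],[5,-12,-5.9,5,0,-6.3,-1],[5,-13.5,-5.9,6,0,-7,-1],[5,-14.2,-5.9,6.4,0,-7.5,-1],[5,-14.4,-5.9,6.4,0,-7.5,-1],[5,-14.4,-5.9,6.4,0,-7.5,-1],[5,-14.4,-5.9,6.4,0,-7.5,-1]]])

```text
time_s: 7.92
position: [0.4419, 0.0243, 0.2073]
tcp_rot: [[0.588, 0.64, 0.494], [0.489, -0.768, 0.413], [0.644, -0.001, -0.765]]
force: [-0.1, -0.2, -7.7]
opening: 0.157
grasp_force: 29.9
```

Run:
```python
from h import *
import cv2
np.set_printoptions(precision=4,suppress=True)
s=bot.read_state();m=bot.camera_model("wrist");I=bot.capture("wrist");S=bot.capture("scene")
np.savez("w3.npz",R=m["R"],t=m["t"],intrinsics=m["intrinsics"])
print(s["position"],"seat",s["position"]+s["tcp_rot"]@SEAT)
print("ring eye exp",proj("wrist",[.523,.0935,.28],m),"seat",proj("wrist",s["position"]+s["tcp_rot"]@SEAT,m))
a=cv2.resize(I[0:240,200:440],(600,600),interpolation=cv2.INTER_CUBIC)
b=cv2.resize(S[225:285,355:375+0+20],(200,300),interpolation=cv2.INTER_CUBIC)
b=cv2.copyMakeBorder(b,0,300,0,0,cv2.BORDER_CONSTANT)
cv2.imwrite("pics/w3.png",np.hstack([a,b]))
```

```text
[0.4419 0.0243 0.2073] seat [0.4472 0.0289 0.2864]
ring eye exp [321.5543  22.27  ] seat [323.183  186.1223]
```

View pics/w3.png

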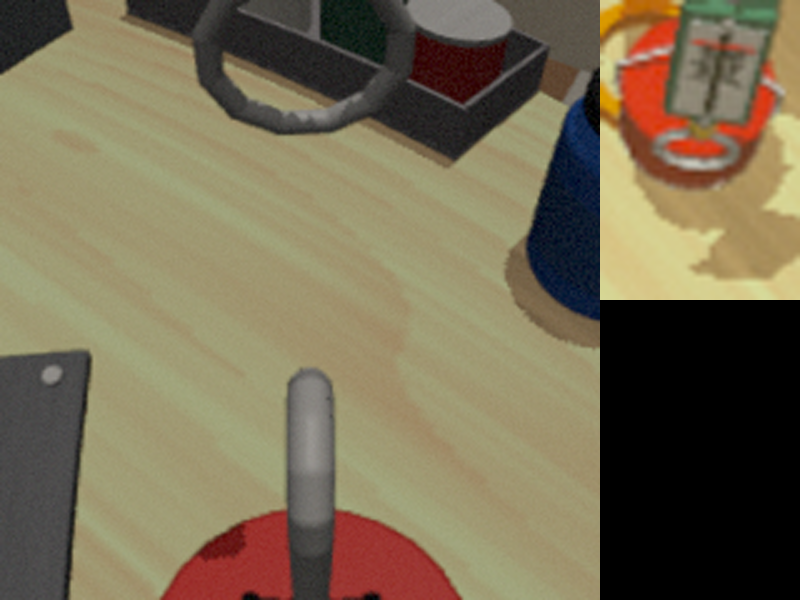

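The wrist view shows the ring's outer edges at left raw (277.6,20), right (366,22) and bottom (320,53.2). In the scene view they are at left 365.0, right 383.2 and bottom row 259.4. I'll fit the ring's pose to these.

```bash
cat > fit.py <<'E'
from h import *
from scipy.optimize import least_squares
np.set_printoptions(precision=4,suppress=True)
m=dict(np.load("w3.npz"));ms=bot.camera_model("scene")
def ringpts(c,yaw):
    x=u(yaw);y=u(yaw+90);z=np.array([0,0,1]);a,b=np.meshgrid(np.linspace(0,6.283,60),np.linspace(0,6.283,12))
    a=a.ravel()[:,None];b=b.ravel()[:,None];r=.021+.003*np.cos(b)
    return c+r*np.cos(a)*y+r*np.sin(a)*z+.003*np.sin(b)*x
def pred(v):
    P=ringpts(v[:3],v[3]*1e3)
    w=np.array([proj("wrist",p,m) for p in P]);s=np.array([proj("scene",p,ms) for p in P])
    return np.r_[w[:,0].min(),w[:,0].max(),w[:,1].max(),s[:,0].min(),s[:,0].max(),s[:,1].max()]
obs=np.array([277.6,366,53.2,365,383.2,259.4])
for y0 in (.03,.05):
    r=least_squares(lambda v:np.r_[pred(v)-obs,(v[2]-.281)*500],[.523,.0935,.28,y0],diff_step=1e-3)
    print(r.x,r.fun)
for yw in(30,35,40,45,50): print(yw,pred([*r.x[:3],yw*1e-3])-obs)
E
python3 fit.py
```

```text
[0.5247 0.0955 0.2811 0.027 ] [-0.3783  0.3616  0.052   0.7168 -0.8273  0.592   0.0653]
[0.526  0.0952 0.2807 0.0539] [-0.1403 -0.0616 -0.0514 -0.2031 -0.7995 -0.2621 -0.1658]
30 [ 1.1127  2.2375 -0.3456  0.1851 -1.1281  0.6453]
35 [ 0.2211  2.3544 -0.5733 -0.0026 -0.9407  0.3005]
40 [-0.3478  2.125  -0.6247 -0.1475 -0.8108  0.0165]
45 [-0.5814  1.56   -0.5287 -0.2265 -0.7474 -0.186 ]
50 [-0.469   0.6721 -0.3259 -0.2391 -0.7511 -0.2751]
```

Run:
```python
from h import *
b=np.array([.5255,.0953,.260])
for f in(-.022,.004):
    print(rel(*hang(b+[0,0,.0235]+f*u(40),40)))
```

```text
[ 5.99 -0.05  5.42  0.06 -0.02 -0.04]
[ 7.98 -0.06  7.09  0.06 -0.02 -0.04]
```

>>> apply_moves(steps=[[[1,0,0.9,0,0,0,-1],[2.2,0,2,0,0,0,-1],[3.5,0,3.2,0,0,0,-1],[4.7,0,4.3,0,0,0,-1],[5.5,0,5,0,0,0,-1],[5.9,0,5.3,0,0,0,-1],[6,0,5.4,0,0,0,-1],[6,0,5.4,0,0,0,-1],[6,0,5.4,0,0,0,-1],[6,0,5.4,0,0,0,-1]]])

```text
time_s: 9.28
position: [0.5032, 0.0765, 0.2046]
tcp_rot: [[0.588, 0.64, 0.494], [0.489, -0.768, 0.414], [0.644, -0.002, -0.765]]
force: [-0.4, -0.3, -7.0]
opening: 0.157
grasp_force: 30.0
```

Run:
```python
from h import *
import cv2
np.set_printoptions(precision=4,suppress=True)
s=bot.read_state();m=bot.camera_model("wrist");I=bot.capture("wrist");S=bot.capture("scene")
seat=s["position"]+s["tcp_rot"]@SEAT
print(s["position"],"seat",seat, s["force"])
print("bar exp",proj("wrist",[.5255,.0953,.26],m),proj("scene",[.5255,.0953,.26]),"seat",proj("wrist",seat,m),proj("scene",seat), "tip",proj("wrist",seat+.010*u(40)-[0,0,.015],m))
a=cv2.resize(I[0:240,210:410],(500,600),interpolation=cv2.INTER_CUBIC)
b=cv2.resize(S[230:280,350:400],(300,300),interpolation=cv2.INTER_CUBIC)
b=cv2.copyMakeBorder(b,0,300,0,0,cv2.BORDER_CONSTANT)
cv2.imwrite("pics/w4.png",np.hstack([a,b]))
```

```text
[0.5032 0.0765 0.2046] seat [0.5085 0.081  0.2837] [-0.4127 -0.2788 -6.9682]
bar exp [323.3032 163.7795] [373.0102 257.9002] seat [323.1804 186.1314] [374.9327 247.1351] tip [323.3327 180.1   ]
```

View pics/w4.png

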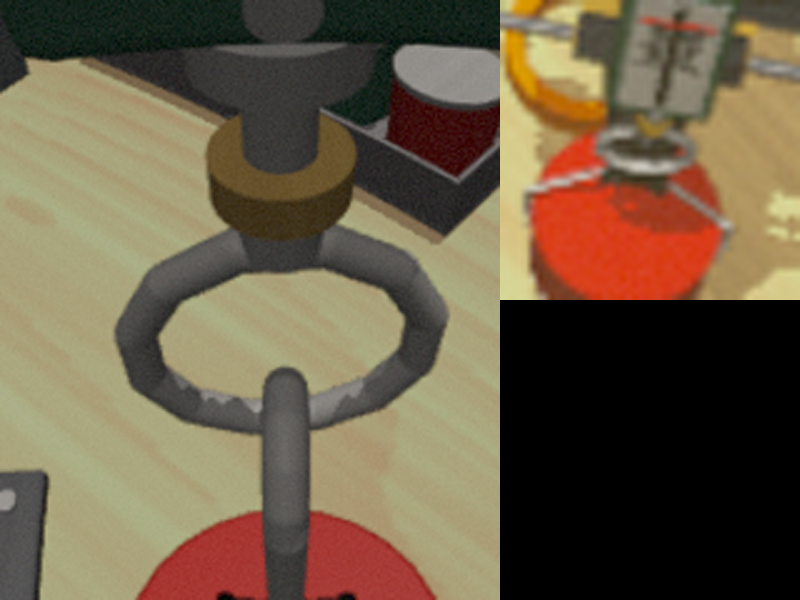

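The ring is centred on column 281 and the hook on 285, an offset of about 1 mm. The bar is at raw row ~166 against the predicted 164. I'll advance 26 mm through the opening.

>>> apply_moves(steps=[[[0.3,0,0.25,0,0,0,-1],[0.7,0,0.6,0,0,0,-1],[1.1,0,0.95,0,0,0,-1],[1.5,0,1.25,0,0,0,-1],[1.8,0,1.5,0,0,0,-1],[2,0,1.67,0,0,0,-1],[2,0,1.67,0,0,0,-1],[2,0,1.67,0,0,0,-1],[2,0,1.67,0,0,0,-1]]])

```text
time_s: 10.5
position: [0.5232, 0.0933, 0.2047]
tcp_rot: [[0.588, 0.64, 0.494], [0.489, -0.768, 0.414], [0.644, -0.002, -0.765]]
force: [0.7, 0.1, -6.2]
opening: 0.161
grasp_force: 30.0
```

Run:
```python
from h import *
import cv2
np.set_printoptions(precision=4,suppress=True)
s=bot.read_state();m=bot.camera_model("wrist");I=bot.capture("wrist");S=bot.capture("scene")
seat=s["position"]+s["tcp_rot"]@SEAT
print("seat",seat, s["force"],"bar exp",proj("wrist",[.5255,.0953,.26],m),"down10mm",s["tcp_rot"].T@[0,0,-1])
a=cv2.resize(I[0:240,210:410],(500,600),interpolation=cv2.INTER_CUBIC)
b=cv2.resize(S[230:280,350:400],(300,300),interpolation=cv2.INTER_CUBIC)
b=cv2.copyMakeBorder(b,0,300,0,0,cv2.BORDER_CONSTANT)
cv2.imwrite("pics/w5.png",np.hstack([a,b]))
```

```text
seat [0.5285 0.0978 0.2838] [ 0.6531  0.1326 -6.1986] bar exp [323.4409 223.476 ] down10mm [-0.6442  0.0023  0.7648]
```

View pics/w5.png

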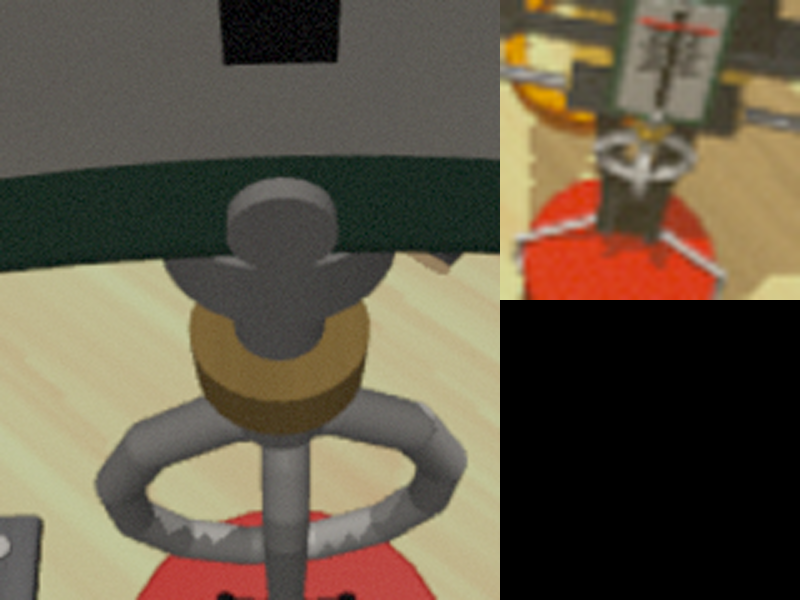

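The hook tip has passed through the ring, with the shank in front of the bar. Lowering now.

>>> apply_moves(steps=[[[-0.2,0,0.23,0,0,0,-1],[-0.5,0,0.6,0,0,0,-1],[-0.85,0,1,0,0,0,-1],[-1.15,0,1.37,0,0,0,-1],[-1.35,0,1.6,0,0,0,-1],[-1.5,0,1.6,0,0,0,-1],[-1.65,0,1.53,0,0,0,-1],[-1.7,0,1.5,0,0,0,-1],[-1.7,0,1.5,0,0,0,-1],[-1.7,0,1.5,0,0,0,-1]]])

```text
time_s: 11.85
position: [0.5208, 0.0913, 0.1824]
tcp_rot: [[0.588, 0.641, 0.494], [0.489, -0.768, 0.414], [0.644, -0.002, -0.765]]
force: [0.2, 0.1, -7.8]
opening: 0.158
grasp_force: 30.0
```

Run:
```python
from h import *
import cv2
np.set_printoptions(precision=4,suppress=True)
s=bot.read_state();m=bot.camera_model("wrist");I=bot.capture("wrist");S=bot.capture("scene")
seat=s["position"]+s["tcp_rot"]@SEAT
print("seat",seat, s["force"],s["moment"])
a=cv2.resize(I[0:240,210:410],(500,600),interpolation=cv2.INTER_CUBIC)
b=cv2.resize(S[230:280,350:400],(300,300),interpolation=cv2.INTER_CUBIC)
b=cv2.copyMakeBorder(b,0,300,0,0,cv2.BORDER_CONSTANT)
cv2.imwrite("pics/w6.png",np.hstack([a,b]))
```

```text
seat [0.5261 0.0958 0.2615] [ 0.1573  0.095  -7.7766] [-0.8955  1.0127 -0.0523]
```

View pics/w6.png

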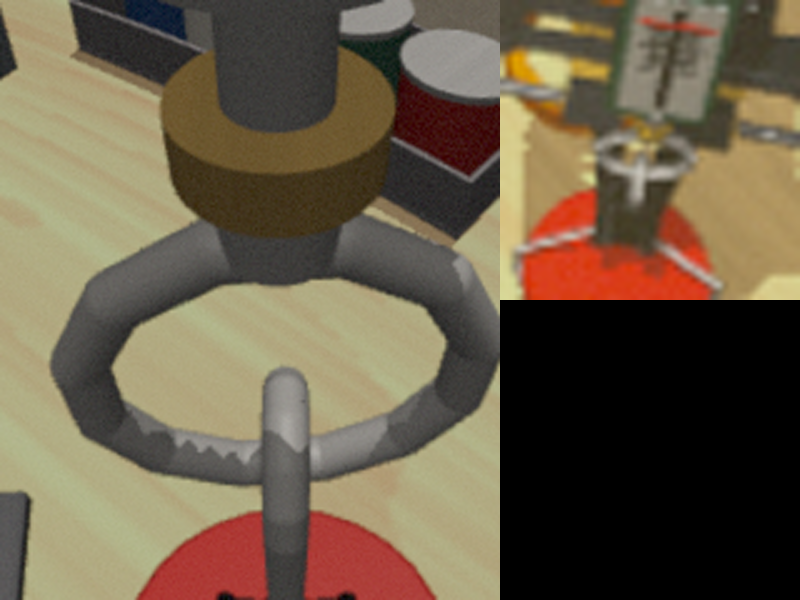

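The hook is seated over the bar: the scene view shows its tip at (637,195), beyond and below the ring wire. Next I'll lower it slowly against the spring.

>>> apply_moves(steps=[[[-0.06,0,0.08,0,0,0,-1],[-0.15,0,0.18,0,0,0,-1],[-0.25,0,0.3,0,0,0,-1],[-0.35,0,0.42,0,0,0,-1],[-0.45,0,0.53,0,0,0,-1],[-0.55,0,0.65,0,0,0,-1],[-0.65,0,0.77,0,0,0,-1],[-0.75,0,0.89,0,0,0,-1],[-0.85,0,1.01,0,0,0,-1],[-0.95,0,1.13,0,0,0,-1],[-1.0,0,1.19,0,0,0,-1],[-1.0,0,1.19,0,0,0,-1],[-1.0,0,1.19,0,0,0,-1],[-1.0,0,1.19,0,0,0,-1]]])

```text
time_s: 13.7
position: [0.5207, 0.0914, 0.1668]
tcp_rot: [[0.588, 0.641, 0.494], [0.489, -0.768, 0.414], [0.644, -0.002, -0.765]]
force: [-0.1, -0.6, -2.6]
opening: 0.158
grasp_force: 30.0
```

Run:
```python
from h import *
s=bot.read_state();print(s["position"]+s["tcp_rot"]@SEAT, s["force"],s["moment"])
```

```text
[0.52605637 0.09585686 0.24593638] [-0.14321141 -0.63449867 -2.62801608] [-0.50028107  0.68621335  0.06578456]
```

>>> apply_moves(steps=[[[-0.06,0,0.08,0,0,0,-1],[-0.15,0,0.18,0,0,0,-1],[-0.25,0,0.3,0,0,0,-1],[-0.35,0,0.42,0,0,0,-1],[-0.45,0,0.53,0,0,0,-1],[-0.52,0,0.61,0,0,0,-1],[-0.55,0,0.65,0,0,0,-1],[-0.55,0,0.65,0,0,0,-1],[-0.55,0,0.65,0,0,0,-1],[-0.55,0,0.65,0,0,0,-1]]])

```text
time_s: 14.95
position: [0.5207, 0.0914, 0.1583]
tcp_rot: [[0.588, 0.641, 0.494], [0.489, -0.768, 0.414], [0.644, -0.002, -0.765]]
force: [-0.3, -0.3, 0.2]
opening: 0.154
grasp_force: 30.0
```

Run:
```python
from h import *
F=[]
for i in range(6):
    s=bot.read_state();F.append(np.r_[s["force"],s["moment"]]);bot.capture("top")
print(s["position"]+s["tcp_rot"]@SEAT, np.round(np.mean(F,0),2),np.round(np.std(F,0),2))
```

```text
[0.52599112 0.09587569 0.23734311] [-0.31  0.03  0.11 -0.34  0.42 -0.  ] [0.28 0.29 0.27 0.03 0.03 0.04]
```

>>> apply_moves(steps=[[[-0.05,0,0.06,0,0,0,-1],[-0.1,0,0.12,0,0,0,-1],[-0.1,0,0.12,0,0,0,-1],[-0.1,0,0.12,0,0,0,-1],[-0.1,0,0.12,0,0,0,-0.64],[-0.1,0,0.12,0,0,0,-0.6],[-0.1,0,0.12,0,0,0,-0.5],[-0.1,0,0.12,0,0,0,-0.5],[-0.1,0,0.12,0,0,0,-0.3],[-0.1,0,0.12,0,0,0,0],[-0.1,0,0.12,0,0,0,0.2],[-0.1,0,0.12,0,0,0,0.2],[-0.1,0,0.12,0,0,0,0.2]]])

```text
time_s: 16.88
position: [0.5207, 0.0914, 0.1567]
tcp_rot: [[0.588, 0.641, 0.494], [0.489, -0.768, 0.414], [0.644, -0.002, -0.765]]
force: [-0.1, -1.2, 0.4]
opening: 0.59
grasp_force: 0.0
```

Run:
```python
from h import *
import cv2
s=bot.read_state();I=bot.capture("wrist");S=bot.capture("scene");print(s["force"],s["opening"])
a=cv2.resize(I[0:300,170:470],(500,500),interpolation=cv2.INTER_CUBIC)
b=cv2.resize(S[230:280,350:400],(300,300),interpolation=cv2.INTER_CUBIC)
b=cv2.copyMakeBorder(b,0,200,0,0,cv2.BORDER_CONSTANT)
cv2.imwrite("pics/w7.png",np.hstack([a,b]))
```

```text
[-0.07482709 -1.18001166  0.43767817] 0.5904646848014306
```

View pics/w7.png

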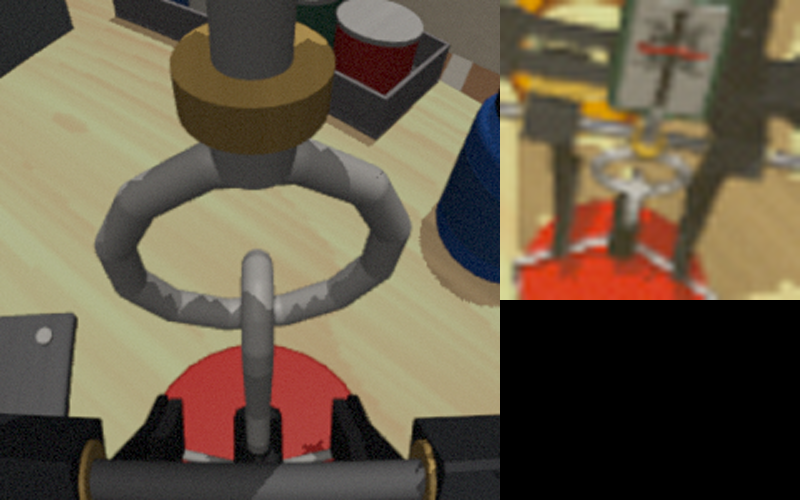

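The tin hangs in the ring, the scale's pointer is down, and the open fingers are clear on both sides of the grip. Next I'll back straight out.

>>> apply_moves(steps=[[[0,0,-1,0,0,0,0.2],[0,0,-3,0,0,0,0.2],[0,0,-6,0,0,0,0.2],[0,0,-10,0,0,0,0.2],[0,0,-14,0,0,0,0.2],[0,0,-16,0,0,0,0.2],[0,0,-16,0,0,0,0.2],[0,0,-16,0,0,0,0.2],[0,0,-16,0,0,0,0.2],[0,0,-16,0,0,0,0.2],[0,0,-16,0,0,0,0.2],[0,0,-16,0,0,0,0.2],[0,0,-16,0,0,0,0.2],[0,0,-16,0,0,0,0.2],[0,0,-16,0,0,0,0.2],[0,0,-16,0,0,0,0.2]]])

```text
time_s: 18.98
position: [0.4417, 0.0251, 0.2791]
tcp_rot: [[0.588, 0.641, 0.494], [0.489, -0.768, 0.414], [0.644, -0.002, -0.765]]
force: [-0.7, -0.6, 0.5]
opening: 0.6
grasp_force: 0.0
```

Run:
```python
from h import *
import cv2
I=[bot.capture("wrist").astype(int)]
for i in range(3):
    for _ in range(4): J=bot.capture("wrist").astype(int)
    I.append(J)
print([round(float(cv2.GaussianBlur(np.abs(I[k+1]-I[k]).astype(np.uint8),(5,5),0).max()),1) for k in range(3)])
J=I[-1].astype(np.uint8);S=bot.capture("scene")
a=cv2.resize(J,(480,300));b=cv2.resize(S[200:300,320:425],(315,300),interpolation=cv2.INTER_CUBIC)
cv2.imwrite("pics/w8.png",np.hstack([a,b]))
```

```text
[17.0, 17.0, 15.0]
```

View pics/w8.png

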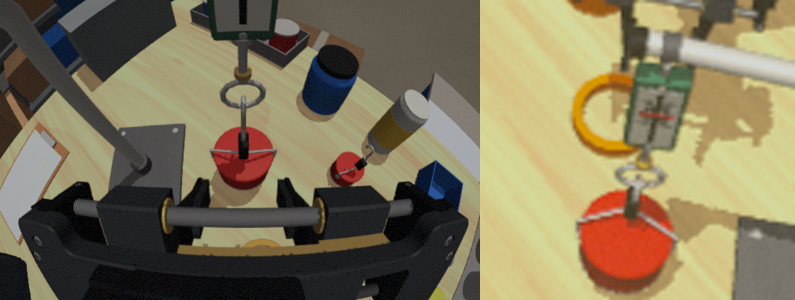

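The tin hangs straight and free at wrist (243,150), and the gripper is clear. I'll let it settle a little longer, then hand in.

>>> apply_moves(steps=[[[0,0,-1,0,0,0,0.2],[0,0,-2,0,0,0,0.2],[0,0,-2,0,0,0,0.2],[0,0,-2,0,0,0,0.2],[0,0,-2,0,0,0,0.2],[0,0,-2,0,0,0,0.2],[0,0,-2,0,0,0,0.2],[0,0,-2,0,0,0,0.2],[0,0,-2,0,0,0,0.2],[0,0,-2,0,0,0,0.2],[0,0,-2,0,0,0,0.2],[0,0,-2,0,0,0,0.2],[0,0,-2,0,0,0,0.2],[0,0,-2,0,0,0,0.2],[0,0,-2,0,0,0,0.2],[0,0,-2,0,0,0,0.2],[0,0,-2,0,0,0,0.2],[0,0,-2,0,0,0,0.2],[0,0,-2,0,0,0,0.2],[0,0,-2,0,0,0,0.2]]])

```text
time_s: 22.18
position: [0.4318, 0.0168, 0.2943]
tcp_rot: [[0.588, 0.641, 0.494], [0.489, -0.768, 0.414], [0.644, -0.002, -0.765]]
force: [-0.2, -0.7, -0.2]
opening: 0.599
grasp_force: 0.0
```

```bash
python3 -c "
from rig import bot
print(bot.hand_in())"
```

```text
the job is handed in; nothing more can be done
None
```

The red tin hangs freely by its hook in the scale's ring, lowered until the scale carried its weight before release, with the arm backed clear; handed in at about 22 s of 51 s.

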